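Fit the stirring paddle to the bakery's bench mixing kettle

ROBOT

A 6-joint arm with a two-finger parallel gripper is mounted at the origin on the work surface. World frame = base frame: x ahead of the robot, y to its left, z up, the work surface at z = 0. Lengths are in mm, angles in rad, forces in N, time in s.
With the tool pointing down it reaches from about 425 to 950 mm from the base axis. Payload 14.7 kg.
Tool frame: the origin (TCP) lies at the very end of the fingers, on their centre line; the grasp point (between the pads) lies 19 mm behind it; z points along the fingers, y is the line along which they close (so a half turn about z gives the same grasp; the last joint's range is limited). The gripper opens to 85 mm and grips with 20 to 120 N. Pads are 22 mm wide; open, the fingers measure 114 mm over their backs; the gripper's body (76 mm by 85 mm) begins 54 mm behind the grasp point. The pads swing forward as they close: fully open they stand 13 mm farther back than shut.
Start: joints at [-1.202, 0.48, 1.596, -0, 1.065, -0.047], TCP at [262.564, -594.603, 231.297] pointing down, gripper open.
Joint ranges: [-2.75, 2.75], [-0.82, 2.05], [0.23, 2.67], [-1.56, 4.7], [0.09, 2.69], [-2.92, 2.92]. Speed limits (rad/s): [1.89, 1.89, 2.39, 3.01, 3.01, 3.01].

INTERFACE

Orientations are given as a unit quaternion [x, y, z, w].
In Python, from rig import sensors, cams, manip gives the robot as it stands.
- The arm moves only by the tool move_arm, never from a script. Its argument "motion" is a list of rows, each an object of numbers: "fingers": the gripper command: -1 is fully open, 1 is shut, values between are in proportion; "dx", "dy", "dz": the shift along the tool's x, y, z in mm; "twist": the turn about the tool's z in rad. A call has 1 to 10 rows; each row is the pose to reach, as a shift and turn from the pose commanded when the call began, along the tool's axes at that moment; what a row does not reach only later rows make up. A row lasts 1/10 s, in which the tool goes at most 50 mm and 8.59 degrees, less where a joint would pass 70% of its speed; a pose out of reach is approached as far as the arm can. A call with a gripper value outside its range is refused whole. The fingers move at their own pace and stop on an object; the grip force is fixed at half the most. Time passes only in rows, so rows that repeat a pose let the fingers close. It gives the time, the measured TCP pose, the force, the opening and the grip force at its end, in the units of the state.
- sensors.read_state(): the state, without advancing time (a new reading comes with each control period).
- cams.grab_frame(name): name is "scene" or "top"; returns a dict with "pixels" (400x640x3 uint8, red, green, blue), "depth" (400x640 float32, mm along the optical axis (not along the pixel's ray), 0 where there is no reading), "K" (3x3 intrinsics, pixels), "dist_coeffs" ([k1, k2, p1, p2, k3] as OpenCV has them; the pictures are not rectified), "T" (4x4, takes a point from camera to world coordinates). Camera axes: x right, y up, looking along -z (the intrinsics and any distortion apply to the point x, -y, -z); pixel columns grow to the right and rows downward; lengths in mm; the calibration is good to about 2 mm. A picture is of the moment at which its call begins.
- manip.close_job(): hands the job in; it is judged then, once.
The state is a dict: "t": time; "q": joint angles; "joint_vel": joint speeds; "joint_torque": joint torques, N m; "ee_pos": TCP position; "orientation": TCP orientation; "force": force on the tool from outside, world axes, zero at the start; "ft_torque": the same for the moment, N m; "opening": opening from 0.0 (shut) to 1.0 (fully open); "gripper_force": force on a finger pad.
Only numpy, scipy, OpenCV 4.12 (cv2) and the standard library are available. Lean on these libraries where they do the work, as an engineer would, in place of code of your own. Each camera call takes 0.05 s, during which the arm holds its last target. There are 200 camera calls.

TASK

Fit the stirring paddle (blue grip) to the mixing kettle: lift it upright out of its parking stand, lower its shaft into the drive well in the middle of the bowl and, leaning on it only lightly, turn it until its flat foot finds the slot of the drive and drops fully home, with the lower edge of the red depth band level with the rim of the well. Don't force it (never lean on it with more than about two kilograms), let go of it standing upright in the kettle, and leave the whip and everything else on the bench as they are.

Things in the scene. Friction and masses are not known exactly. Their poses are not given: they have to be found in the camera images.
- paddle: Stirring paddle, upright, 0.35 to 0.6 kg. Origin: centre of the foot's underside; z up the shaft. Foot: flat tongue 16 mm in x, 8 mm in y, lightly chamfered, z 0 to 22; above it a round shaft 22 mm thick (18 at its lower end). Steel crossbar along x, 146 mm long, 14 wide, z 75 to 85, with a blade hanging at each end (x = +-70, 6 thick, 24 wide, down to z = 16). Blue grip on top, z 105 to 150.
- paddle_grip (a point): Centre of the blue plastic grip block, 127.5 mm above the foot; axes as the paddle's. The block is 24 mm in x, 46 mm in y and 45 mm high: take it from above, fingers closing along x.
- paddle_band (a point): Lower edge of the 6 mm high red depth band painted round the shaft, on the shaft's axis, 50 mm above the foot's underside.
- kettle: Fixed bench mixing kettle, origin on the bench under the bowl's centre. White base 270 x 260 mm, 87 high; steel bowl on it, 190 mm wide inside at its floor, 228 at the rim, rim 175 mm above the bench; motor housing 167 mm high behind the bowl (x = 130 to 226). In the bowl's centre stands the drive well, a bush 48 mm outside.
- well_mouth (a point): Centre of the drive well's rim, 150 mm above the bench; z up. Vertical round bore 24 mm diameter, 32 mm deep; at its bottom the flat face of the drive with a closed slot 18 x 10 mm, 18 mm deep, so 50 mm from rim to bottom. A foot resting on the drive's face leaves the band 18 mm above the rim; fully home it is level with it.
- stand: Fixed dark blue-grey parking stand: base plate 120 x 260 mm, 12 thick, origin under its centre; two upright tubular posts at y = +-60 mm (42 mm outside, 24 mm bore, tops 57 mm above the bench). Paddle and whip each stand in one, foot on the plate, 45 mm deep in the post; which is in which varies.
- whip: The other attachment: a whip with wire loops and a grey grip, shaft and grip sized as the paddle's, in the other post; it stays there. Origin: centre of the foot's underside.
- jug: Loose steel jug, 90 mm wide, 110 high, origin under its centre; bystander.
- seed_jar: Loose jar of seeds, 80 mm wide, 130 high, origin under its centre; bystander.
- scraper: Loose dough scraper with a red handle, lying flat, about 110 x 120 mm; bystander.
- brush: Loose pastry brush lying flat; bystander.
- drive_face (a point): Centre of the drive's face at the bottom of the bore, 32 mm under the rim. The heading of the slot is hidden, differs each time and has nothing to do with the kettle's heading or this point's axes; the foot fits every half turn, within about 7 degrees. The idle drive stays put under light rubbing and turns with the paddle at 0.15 N m once the foot is in it.
Mind the look-alikes: they are no part of the job. Leave any purple look-alike of the paddle alone.

How it is judged (in metres and radians):
On the way, in this order (a step that is already met when the one before it is completed fails the run):
1. the paddle has been lifted clear of its post (height (world z) of paddle above 0.075 m and angle between paddle's own z axis and vertical below 0.25 rad), for 0.1 s.
2. the paddle's shaft is down in the well's bore (horizontal distance between paddle_band and well_mouth below 0.004 m and z of paddle in the frame of well_mouth below -0.025 m and angle between paddle's own z axis and vertical below 0.08 rad), for 0.1 s.
At the end, for the whole second after the job is handed in: The paddle stands released and at rest in the kettle's well, upright within 4 degrees, fully home: the lower edge of its red band within 3 mm of the well's rim in height and within 3 mm of the bore's axis (z of paddle_band in the frame of well_mouth between -0.003 and 0.003 m and horizontal distance between paddle_band and well_mouth below 0.003 m and angle between paddle's own z axis and vertical below 0.07 rad and linear speed of paddle below 0.02 m/s and contact force between the fingers and paddle below 0.05 N); the robot touches nothing.
It fails at once if the paddle is pressed or knocked against the kettle (its drive included) with more than 30 N (contact force between paddle and kettle above 30 N).
It fails at once if the paddle is tipped more than 30 degrees (angle between paddle's own z axis and vertical above 0.52 rad).
It fails at once if the whip is moved more than 15 mm (distance of whip from where it was at the start of the episode above 0.015 m).
It fails at once if the arm or fingers hit the kettle with more than 10 N (contact force between any of the arm, the fingers and kettle above 10 N).
It fails at once if another thing on the bench is moved more than 30 mm (distance of any of jug, seed_jar, scraper, brush from where it was at the start of the episode above 0.03 m).
It also fails if it takes over 72 s, if anything falls off the work surface, if the arm or the gripper's body presses on something with over 40 N, if the wrist force passes 120 N, or if a joint passes its speed limit or range.

## Working session

There is one attempt and no reset: what is moved stays moved. The work goes in short steps, Python scripts to look and compute and a tool call to move; the robot and the scene stay as the last step left them, time stands still between calls to the robot, and variables do not carry over. Pictures are saved under pics/ and viewed, at most 10 in all, crops included, and the job is handed in when it is done.

Besides the shell and the picture viewer there is one more tool, called after "Request:" in YAML: its name, and indented under it one key for each argument. move_arm: Moves the arm, as the interface text tells. Its arguments: {"type":"object","properties":{"motion":{"type":"array","items":{"type":"object","properties":{"fingers":{"type":"number"},"dx":{"type":"number"},"dy":{"type":"number"},"dz":{"type":"number"},"twist":{"type":"number"}}}}},"required":["motion"]}

```bash
mkdir -p pics; ls
python3 - <<'E'
from rig import sensors,cams
import cv2,numpy as np
for n in("scene","top"):
    f=cams.grab_frame(n); cv2.imwrite(f"pics/{n}0.png",f["pixels"][:,:,::-1]); np.savez(f"pics/{n}0.npz",**f)
    print(n,f["T"].round(3).tolist(),f["K"].tolist(),f["dist_coeffs"])
print(sensors.read_state())
E
```

```text
pics
scene [[0.855, -0.29, 0.431, 1015.525], [0.519, 0.506, -0.689, -761.276], [-0.018, 0.812, 0.583, 850.759], [0.0, 0.0, 0.0, 1.0]] [[386.2927542378414, 0.0, 314.4670040054736], [0.0, 386.2927542378414, 193.97952017568238], [0.0, 0.0, 1.0]] [-0.05764937  0.          0.          0.          0.        ]
top [[0.019, 0.987, -0.158, 194.207], [-1.0, 0.018, -0.002, 116.993], [0.001, 0.158, 0.987, 1805.209], [0.0, 0.0, 0.0, 1.0]] [[481.3848040823217, 0.0, 327.62779178197025], [0.0, 481.3848040823217, 200.42539453079715], [0.0, 0.0, 1.0]] [-0.11961808  0.          0.          0.          0.        ]
{'t': 0.1, 'q': array([-1.20160158e+00,  4.80784049e-01,  1.59678632e+00,  2.89695632e-05,
        1.06513816e+00, -4.65593049e-02]), 'joint_vel': array([-0.00139497, -0.0005838 , -0.00199257,  0.00101216, -0.0001154 ,
       -0.00120365]), 'joint_torque': array([ 1.48596147e-03, -9.52253938e+01, -4.31043255e+01, -4.18285099e-04,
        5.17636086e-03, -1.24186395e-04]), 'ee_pos': array([ 262.44042914, -594.25982851,  230.73604335]), 'orientation': array([ 9.78472562e-01,  2.06376194e-01, -7.71120032e-05, -5.52730506e-04]), 'force': array([ 0.35575906, -0.31964546,  0.70372334]), 'ft_torque': array([-0.02947218, -0.00887918,  0.00145549]), 'gripper_force': 0.0, 'opening': 1.0009013807497618}
```

View pics/scene0.png

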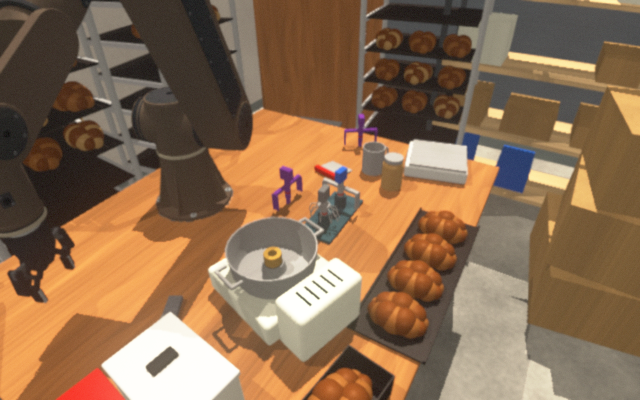

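View pics/top0.png

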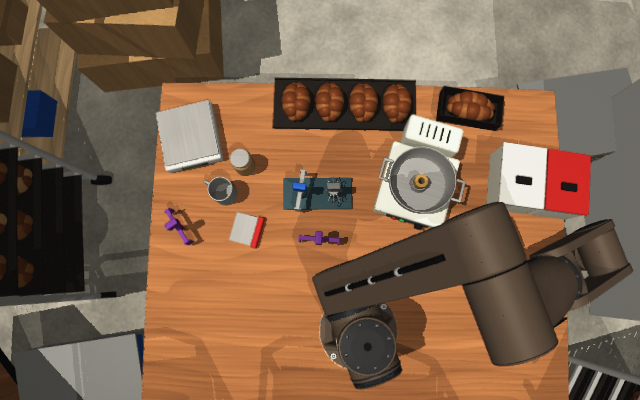

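Scene view: kettle bowl near (272,255), with the gold well at (272,257). The blue grip is at (341,174), and the purple look-alikes are at (288,185) and (361,130). Top view: blue grip (300,187), whip (334,190), well (422,182), kettle heading slightly tilted.

```bash
cat > h.py <<'E'
import numpy as np,cv2
def cloud(f):
    h,w=f["depth"].shape
    v,u=np.mgrid[:h,:w]
    p=cv2.undistortPoints(np.stack([u,v],-1).reshape(-1,1,2).astype(float),f["K"],f["dist_coeffs"]).reshape(h,w,2)
    d=f["depth"]
    c=np.stack([p[...,0]*d,-p[...,1]*d,-d,np.ones_like(d)],-1)
    return (c@f["T"].T)[...,:3]
def proj(f,P):
    c=(np.linalg.inv(f["T"])@np.append(P,1))[:3]
    return cv2.projectPoints(np.array([[c[0],-c[1],-c[2]]]),np.zeros(3),np.zeros(3),f["K"],f["dist_coeffs"])[0].ravel()
E
python3 - <<'E'
from h import *
for n,box in(("scene",(300,150,370,250)),("top",(275,160,360,220))):
    f=dict(np.load(f"pics/{n}0.npz")); W=cloud(f); im=f["pixels"]; hsv=cv2.cvtColor(im,cv2.COLOR_RGB2HSV)
    x0,y0,x1,y1=box; m=np.zeros(im.shape[:2],bool); m[y0:y1,x0:x1]=1
    b=m&(hsv[...,0]>100)&(hsv[...,0]<125)&(hsv[...,1]>150)&(hsv[...,2]>60)
    P=W[b]; print(n,"blue",len(P),P.min(0),P.max(0))
    t=P[P[:,2]>156]
    if len(t)>4: print(" top face",len(t),t.mean(0),cv2.minAreaRect(t[:,:2].astype(np.float32)))
    bar=m&(W[...,2]>85)&(W[...,2]<104)&~b; Q=W[bar]
    print(" bar",len(Q),cv2.minAreaRect(Q[:,:2].astype(np.float32)) if len(Q)>4 else None, cv2.fitLine(Q[:,:2].astype(np.float32),cv2.DIST_HUBER,0,.01,.01).ravel())
    wb=(220,215,330,300) if n=="scene" else (380,140,465,225)
    x0,y0,x1,y1=wb;m=np.zeros(im.shape[:2],bool); m[y0:y1,x0:x1]=1
    g=m&(hsv[...,0]>10)&(hsv[...,0]<32)&(hsv[...,1]>120)&(W[...,2]>143)&(W[...,2]<157); Q=W[g]
    print(" well",len(Q),Q.mean(0),cv2.minEnclosingCircle(Q[:,:2].astype(np.float32)),np.median(Q[:,2]))
    r=m&(W[...,2]>168)&(W[...,2]<182);Q=W[r];print(" rim",len(Q),cv2.minEnclosingCircle(Q[:,:2].astype(np.float32)),Q.mean(0))
    x0,y0,x1,y1=(285,125,415,250) if n=="scene" else (260,150,480,230)
    c=cv2.resize(im[y0:y1,x0:x1],None,fx=4 if n=="scene" else 3.6,fy=4 if n=="scene" else 3.6,interpolation=cv2.INTER_CUBIC)
    cv2.imwrite(f"pics/{n}c.png",c[:,:,::-1])
E
```

```text
scene blue 31 [503.30399725 195.22221326 157.1549751 ] [519.42695368 230.23213165 163.91148582]
 top face 31 [512.78018445 212.82090517 161.56722257] ((511.698974609375, 212.96568298339844), (35.40077209472656, 15.206634521484375), 85.41748809814453)
 bar 350 ((517.61279296875, 183.92431640625), (140.26809692382812, 607.255126953125), 15.390811920166016) [ 1.0523985e-01 -9.9444687e-01  5.1432898e+02  1.9103548e+02]
 well 166 [ 538.62986035 -210.75209694  148.80560926] ((536.9837646484375, -207.98069763183594), 25.072359085083008) 149.24566871754092
 rim 758 ((581.1563720703125, -223.42367553710938), 164.92945861816406) [ 567.08489457 -220.1797784   171.9445134 ]
top blue 113 [494.12198212 198.44032028  15.78822962] [546.10029033 243.72808617 170.51559887]
 top face 82 [507.19520949 221.19463811 162.41488996] ((508.38067626953125, 221.0734405517578), (43.13662338256836, 24.435680389404297), 86.1197738647461)
 bar 181 ((499.177001953125, 156.26412963867188), (154.2487030029297, 145.85223388671875), 82.50704193115234) [ 1.2563364e-01 -9.9207669e-01  4.9245346e+02  1.6130531e+02]
 well 99 [ 536.08342439 -208.14183939  150.34460989] ((509.38616943359375, -266.7463073730469), 88.27137756347656) 150.22058132067195
 rim 461 ((573.3759155273438, -220.81088256835938), 161.80982971191406) [ 576.66897921 -238.43232918  172.97762525]
```

View pics/scenec.png

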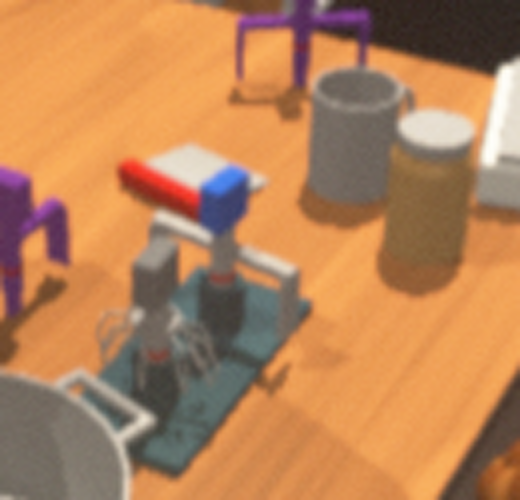

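View pics/topc.png

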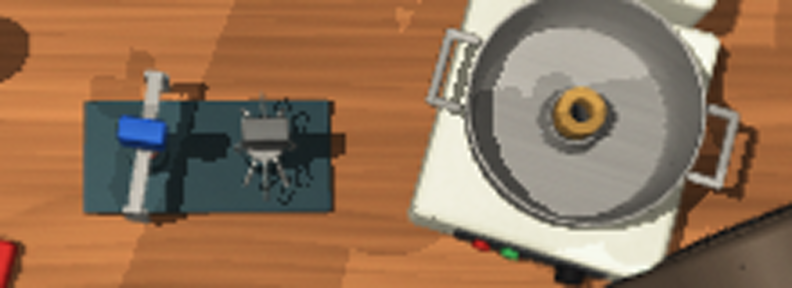

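```bash
cat >> h.py <<'E'
def rayz(f,uv,z):
    p=cv2.undistortPoints(np.asarray(uv,float).reshape(-1,1,2),f["K"],f["dist_coeffs"]).reshape(-1,2)
    d=np.c_[p[:,0],-p[:,1],-np.ones(len(p))]@f["T"][:3,:3].T; o=f["T"][:3,3]
    return (o+d*((z-o[2])/d[:,2])[:,None])[:,:2]
E
python3 - <<'E'
from h import *
for n,box,wb in(("scene",(325,160,350,185),(255,240,290,275)),("top",(285,175,312,200),(405,165,440,200))):
    f=dict(np.load(f"pics/{n}0.npz")); W=cloud(f); im=f["pixels"]; hsv=cv2.cvtColor(im,cv2.COLOR_RGB2HSV)
    x0,y0,x1,y1=box; m=np.zeros(im.shape[:2],bool); m[y0:y1,x0:x1]=1
    b=m&(hsv[...,0]>100)&(hsv[...,0]<128)&(hsv[...,1]>140)
    print(n,np.sort(hsv[b][:,2])[::8])
    for th in (100,170,200):
        v,u=np.where(b&(hsv[...,2]>th)); P=rayz(f,np.c_[u,v],162).astype(np.float32)
        print(th,len(P),P.mean(0),cv2.minAreaRect(P))
    P=W[b];print("depthcloud",P.mean(0), np.percentile(P,[5,95],axis=0))
    x0,y0,x1,y1=wb; m=np.zeros(im.shape[:2],bool); m[y0:y1,x0:x1]=1
    g=m&(hsv[...,0]>10)&(hsv[...,0]<32)&(hsv[...,1]>110)
    v,u=np.where(g); 
    for th in (0,120,160):
        k=hsv[v,u,2]>th; P=rayz(f,np.c_[u,v][k],150).astype(np.float32); print("gold",th,len(P),P.mean(0),cv2.minEnclosingCircle(P),cv2.minAreaRect(P))
    if n=="top":
        q=(W[...,2]>70)&(W[...,2]<106)&(W[...,0]>420)&(W[...,0]<600)&(W[...,1]>185)&(W[...,1]<260)&~b
        v,u=np.where(q);P=rayz(f,np.c_[u,v],97).astype(np.float32);print("bar",len(P),cv2.minAreaRect(P),cv2.fitLine(P,cv2.DIST_HUBER,0,.01,.01).ravel())
        q=(hsv[...,0]>80)&(hsv[...,0]<110)&(hsv[...,1]>70)&(W[...,2]<20)&(W[...,0]>420)&(W[...,0]<600)&(W[...,1]>0)&(W[...,1]<350)&~b
        v,u=np.where(q);P=rayz(f,np.c_[u,v],12).astype(np.float32);print("stand",len(P),cv2.minAreaRect(P))
E
```

```text
scene [147 184 219 233 236]
100 38 [512.97754 210.96025] ((512.853515625, 211.1120147705078), (39.52580261230469, 19.696439743041992), 82.9793701171875)
170 34 [512.267 211.776] ((512.391845703125, 211.97291564941406), (17.493736267089844, 37.500389099121094), 0.16142241656780243)
200 26 [510.96967 213.77924] ((510.9402770996094, 213.8624267578125), (14.591985702514648, 33.69955062866211), 0.25131508708000183)
depthcloud [512.401669   212.08288853 161.20069874] [[503.41297901 197.45218194 157.65855885]
 [519.43777108 230.0348217  163.77433042]]
gold 0 313 [ 546.58344 -220.48454] ((547.439453125, -218.50344848632812), 38.15624237060547) ((545.1546630859375, -220.125244140625), (41.496402740478516, 76.06043243408203), 35.36811447143555)
gold 120 299 [ 545.6952 -219.4953] ((546.369140625, -219.13369750976562), 37.97029495239258) ((545.0938720703125, -220.03890991210938), (41.49634552001953, 75.8493423461914), 35.36921691894531)
gold 160 160 [ 538.86304 -210.52995] ((538.4156494140625, -210.02032470703125), 24.385541915893555) ((538.0986328125, -210.1851348876953), (41.49711990356445, 45
[... 809 characters left out ...]
3.41869354248047)
gold 120 111 [ 537.8305  -206.58507] ((538.134033203125, -206.1171875), 24.111364364624023) ((538.4840698242188, -205.24856567382812), (43.139034271240234, 46.49592208862305), 1.156049370765686)
gold 160 84 [ 538.56134 -206.37535] ((538.009033203125, -206.89041137695312), 22.937149047851562) ((538.2633056640625, -205.94622802734375), (41.065521240234375, 44.815773010253906), 75.30387878417969)
bar 145 ((505.6870422363281, 220.87355041503906), (23.45807647705078, 148.10861206054688), 82.58226013183594) [ 9.9159855e-01 -1.2935342e-01  5.0306821e+02  2.2216550e+02]
stand 1382 ((509.6017761230469, 160.15725708007812), (115.30945587158203, 253.43788146972656), 1.084946870803833)
```

```bash
cat > go.py <<'E'
import sys,numpy as np
from scipy.spatial.transform import Rotation as R
from rig import sensors
def go(x,y,z,hy=None):
    s=sensors.read_state(); r=R.from_quat(s["orientation"]); d=r.inv().apply(np.array([x,y,z])-s["ee_pos"])
    a=r.as_matrix()[:,1]; cur=np.degrees(np.arctan2(a[1],a[0]))
    tw=None if hy is None else np.radians(-((hy-cur+180)%360-180))
    print("t",round(s["t"],2),"d",d.round(1),"twist",tw,"cur hy",round(cur,2),"q",s["q"].round(3),"pos",s["ee_pos"].round(1),"F",s["force"].round(2))
if __name__=="__main__": go(*map(float,sys.argv[1:]))
E
python3 - <<'E'
from h import *
f=dict(np.load("pics/top0.npz"));W=cloud(f)
print(W[145:215:10,490:595:15,2].round())
E
python3 go.py 600 -200 400 -7.4
```

```text
[[   2.  164.  166.    5.   -2. -389. -386.]
 [   8.  162.  164.  168.  170.  164.  164.]
 [  19.  169.  163.  159.  170.  162.  164.]
 [  27.  178.  175.  162.  158.  170.  169.]
 [  37.  160.  164.  163.  164.  179.  161.]
 [  46.  164.  159.  164.  166.  167.  165.]
 [ 903.  127.  168.  164.  170.  168.  160.]]
t 0.1 d [ 468.  -224.5 -169. ] twist -1.0259019127572606 cur hy -66.18 q [-1.202  0.481  1.597  0.     1.065 -0.047] pos [ 262.4 -594.3  230.7] F [ 0.36 -0.32  0.7 ]
```

Request:
move_arm:
  motion:
    - {"dz": -50,"fingers": -1}
    - {"dx": 40,"dy": -20,"dz": -100,"twist": -0.1,"fingers": -1}
    - {"dx": 468,"dy": -224,"dz": -169,"twist": -1.026,"fingers": -1}
    - {"dx": 468,"dy": -224,"dz": -169,"twist": -1.026,"fingers": -1}
    - {"dx": 468,"dy": -224,"dz": -169,"twist": -1.026,"fingers": -1}
    - {"dx": 468,"dy": -224,"dz": -169,"twist": -1.026,"fingers": -1}
    - {"dx": 468,"dy": -224,"dz": -169,"twist": -1.026,"fingers": -1}
    - {"dx": 468,"dy": -224,"dz": -169,"twist": -1.026,"fingers": -1}
    - {"dx": 468,"dy": -224,"dz": -169,"twist": -1.026,"fingers": -1}
    - {"dx": 468,"dy": -224,"dz": -169,"twist": -1.026,"fingers": -1}

```text
$.motion[0]: bad value
```

```bash
python3 go.py 508 220 260 -7.4
```

```text
t 0.1 d [ 553.5 -645.8  -28.5] twist -1.0259019127572606 cur hy -66.18 q [-1.202  0.481  1.597  0.     1.065 -0.047] pos [ 262.4 -594.3  230.7] F [ 0.36 -0.32  0.7 ]
```

Request:
move_arm:
  motion:
    - {"dx": 0,"dy": 0,"dz": -50,"twist": 0,"fingers": -1}
    - {"dx": 40,"dy": -20,"dz": -100,"twist": -0.1,"fingers": -1}
    - {"dx": 468,"dy": -224,"dz": -169,"twist": -1.026,"fingers": -1}
    - {"dx": 468,"dy": -224,"dz": -169,"twist": -1.026,"fingers": -1}
    - {"dx": 468,"dy": -224,"dz": -169,"twist": -1.026,"fingers": -1}
    - {"dx": 468,"dy": -224,"dz": -169,"twist": -1.026,"fingers": -1}
    - {"dx": 468,"dy": -224,"dz": -169,"twist": -1.026,"fingers": -1}
    - {"dx": 468,"dy": -224,"dz": -169,"twist": -1.026,"fingers": -1}
    - {"dx": 468,"dy": -224,"dz": -169,"twist": -1.026,"fingers": -1}
    - {"dx": 468,"dy": -224,"dz": -169,"twist": -1.026,"fingers": -1}

```text
t: 1.1
ee_pos: [541.8, -267.9, 385.2]
orientation: [0.751, 0.661, -0.0, -0.0]
force: [1.7, -1.1, 0.5]
opening: 1.005
gripper_force: 0.0
```

```bash
python3 go.py 508 220 260 -7.4
```

```text
t 1.1 d [479.6 -95.6 125.2] twist 0.001474763070973589 cur hy -7.32 q [-0.509  0.301  1.494 -0.     1.347 -0.382] pos [ 541.8 -267.9  385.2] F [ 1.67 -1.08  0.54]
```

Request:
move_arm:
  motion:
    - {"dx": 480,"dy": -96,"dz": 80,"twist": 0,"fingers": -1}
    - {"dx": 480,"dy": -96,"dz": 80,"twist": 0,"fingers": -1}
    - {"dx": 480,"dy": -96,"dz": 80,"twist": 0,"fingers": -1}
    - {"dx": 480,"dy": -96,"dz": 80,"twist": 0,"fingers": -1}
    - {"dx": 480,"dy": -96,"dz": 80,"twist": 0,"fingers": -1}
    - {"dx": 480,"dy": -96,"dz": 80,"twist": 0,"fingers": -1}
    - {"dx": 480,"dy": -96,"dz": 80,"twist": 0,"fingers": -1}
    - {"dx": 480,"dy": -96,"dz": 80,"twist": 0,"fingers": -1}
    - {"dx": 480,"dy": -96,"dz": 80,"twist": 0,"fingers": -1}
    - {"dx": 480,"dy": -96,"dz": 80,"twist": 0,"fingers": -1}

```text
t: 2.1
ee_pos: [506.6, 220.8, 304.5]
orientation: [0.751, 0.66, -0.0, -0.0]
force: [1.7, -0.5, -0.2]
opening: 1.0
gripper_force: 0.0
```

```bash
python3 go.py 508 220 220 -7.4
```

```text
t 2.1 d [-0.6  1.5 84.5] twist 0.000531427694713153 cur hy -7.37 q [0.356 0.274 1.729 0.    1.139 0.485] pos [506.6 220.8 304.5] F [ 1.68 -0.45 -0.23]
```

Request:
move_arm:
  motion:
    - {"dx": -0.6,"dy": 1.5,"dz": 50,"twist": 0,"fingers": -1}
    - {"dx": -0.6,"dy": 1.5,"dz": 100,"twist": 0,"fingers": -1}
    - {"dx": -0.6,"dy": 1.5,"dz": 140,"twist": 0,"fingers": -1}
    - {"dx": -0.6,"dy": 1.5,"dz": 170,"twist": 0,"fingers": -1}
    - {"dx": -0.6,"dy": 1.5,"dz": 185,"twist": 0,"fingers": -1}
    - {"dx": -0.6,"dy": 1.5,"dz": 185,"twist": 0,"fingers": -1}
    - {"dx": -0.6,"dy": 1.5,"dz": 185,"twist": 0,"fingers": -0.2}
    - {"dx": -0.6,"dy": 1.5,"dz": 185,"twist": 0,"fingers": -0.2}
    - {"dx": -0.6,"dy": 1.5,"dz": 185,"twist": 0,"fingers": -0.2}

```text
t: 3.0
ee_pos: [509.5, 218.1, 121.1]
orientation: [0.751, 0.66, 0.001, 0.0]
force: [0.6, 0.7, 0.1]
opening: 0.6
gripper_force: 0.0
```

Run:
```python
from rig import cams
import cv2,numpy as np
f=cams.grab_frame("scene");c=f["pixels"][110:230,270:410];cv2.imwrite("pics/s1.png",cv2.resize(c,None,fx=4,fy=4,interpolation=cv2.INTER_CUBIC)[:,:,::-1])
```

```text
(no output)
```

View pics/s1.png

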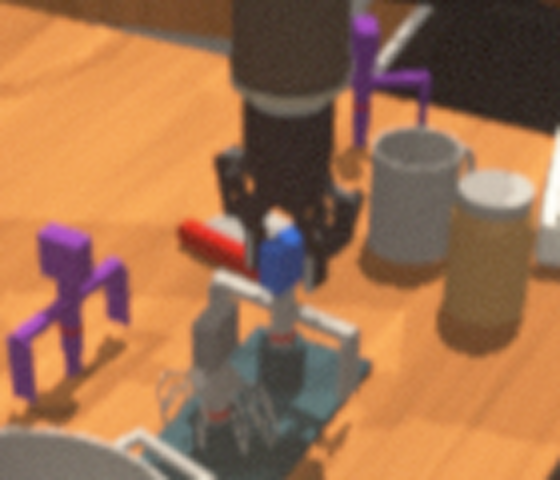

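The blue grip (280,260) sits between the half-closed fingers (245,240 and 315,260), so I can close on it.

Request:
move_arm:
  motion:
    - {"dx": 0,"dy": 0,"dz": 0,"twist": 0,"fingers": 0.3}
    - {"dx": 0,"dy": 0,"dz": 0,"twist": 0,"fingers": 1}
    - {"dx": 0,"dy": 0,"dz": 0,"twist": 0,"fingers": 1}
    - {"dx": 0,"dy": 0,"dz": 0,"twist": 0,"fingers": 1}
    - {"dx": 0,"dy": 0,"dz": 0,"twist": 0,"fingers": 1}
    - {"dx": 0,"dy": 0,"dz": 0,"twist": 0,"fingers": 1}

```text
t: 3.65
ee_pos: [508.5, 218.0, 120.4]
orientation: [0.751, 0.66, -0.0, -0.0]
force: [-3.5, 0.5, 9.6]
opening: 0.272
gripper_force: 58.0
```

```bash
python3 go.py 508 220 220 -7.4; python3 -c "
from rig import sensors;s=sensors.read_state();print(s['ft_torque'],s['opening'],s['gripper_force'])"
```

```text
t 3.65 d [  2.   -0.8 -99.6] twist 5.719603158913644e-05 cur hy -7.4 q [0.35  0.488 1.923 0.    0.732 0.479] pos [508.5 218.  120.4] F [-3.54  0.52  9.57]
[ 0.27918716  1.13014918 -0.01424007] 0.27191296581115043 58.019612431526184
```

Request:
move_arm:
  motion:
    - {"dx": 0,"dy": 0,"dz": -10,"twist": 0,"fingers": 1}
    - {"dx": 0,"dy": 0,"dz": -30,"twist": 0,"fingers": 1}
    - {"dx": 0,"dy": 0,"dz": -50,"twist": 0,"fingers": 1}
    - {"dx": 0,"dy": 0,"dz": -75,"twist": 0,"fingers": 1}
    - {"dx": 0,"dy": 0,"dz": -110,"twist": 0,"fingers": 1}
    - {"dx": 0,"dy": 0,"dz": -150,"twist": 0,"fingers": 1}
    - {"dx": 0,"dy": 0,"dz": -190,"twist": 0,"fingers": 1}
    - {"dx": 0,"dy": 0,"dz": -220,"twist": 0,"fingers": 1}
    - {"dx": 0,"dy": 0,"dz": -220,"twist": 0,"fingers": 1}

```text
t: 4.55
ee_pos: [510.4, 218.4, 344.5]
orientation: [0.751, 0.66, 0.003, 0.001]
force: [0.7, 0.7, -6.3]
opening: 0.273
gripper_force: 59.7
```

```bash
python3 go.py 538 -208 340 -7.4
```

```text
t 4.55 d [-419.3   82.2    3.7] twist 0.0001642529669585642 cur hy -7.39 q [ 0.35   0.243  1.671 -0.     1.22   0.479] pos [510.4 218.4 344.5] F [ 0.71  0.7  -6.28]
```

Request:
move_arm:
  motion:
    - {"dx": -20,"dy": 4,"dz": 0,"twist": 0,"fingers": 1}
    - {"dx": -60,"dy": 12,"dz": 0,"twist": 0,"fingers": 1}
    - {"dx": -108,"dy": 21,"dz": 0,"twist": 0,"fingers": 1}
    - {"dx": -156,"dy": 31,"dz": 0,"twist": 0,"fingers": 1}
    - {"dx": -204,"dy": 40,"dz": 0,"twist": 0,"fingers": 1}
    - {"dx": -252,"dy": 49,"dz": 0,"twist": 0,"fingers": 1}
    - {"dx": -300,"dy": 59,"dz": 0,"twist": 0,"fingers": 1}
    - {"dx": -348,"dy": 68,"dz": 0,"twist": 0,"fingers": 1}
    - {"dx": -390,"dy": 76,"dz": 0,"twist": 0,"fingers": 1}
    - {"dx": -419,"dy": 82,"dz": 0,"twist": 0,"fingers": 1}

```text
t: 5.55
ee_pos: [535.2, -210.9, 338.3]
orientation: [0.752, 0.659, -0.001, -0.001]
force: [0.8, 0.8, -6.3]
opening: 0.272
gripper_force: 59.8
```

Request:
move_arm:
  motion:
    - {"dx": 0,"dy": 0,"dz": 0,"twist": 0,"fingers": 1}
    - {"dx": 0,"dy": 0,"dz": 0,"twist": 0,"fingers": 1}
    - {"dx": 0,"dy": 0,"dz": 0,"twist": 0,"fingers": 1}

```text
t: 5.85
ee_pos: [535.7, -207.4, 339.0]
orientation: [0.751, 0.66, -0.0, -0.001]
force: [0.5, 0.1, -5.5]
opening: 0.276
gripper_force: 60.1
```

```bash
python3 - <<'E'
from rig import cams
import cv2,numpy as np
from h import *
for n in("scene","top"):
    f=cams.grab_frame(n);np.savez(f"pics/{n}2.npz",**f);
f=dict(np.load("pics/scene2.npz"))
c=f["pixels"][150:300,190:360];cv2.imwrite("pics/s2.png",cv2.resize(c,None,fx=4,fy=4,interpolation=cv2.INTER_CUBIC)[:,:,::-1])
E
python3 go.py 538 -208 340 -7.4
```

```text
t 5.95 d [-0.5  2.  -0.4] twist 0.0012560092580076543 cur hy -7.33 q [-0.422  0.281  1.631  0.     1.23  -0.294] pos [ 536.1 -207.2  339.6] F [ 0.16  0.17 -5.7 ]
```

View pics/s2.png

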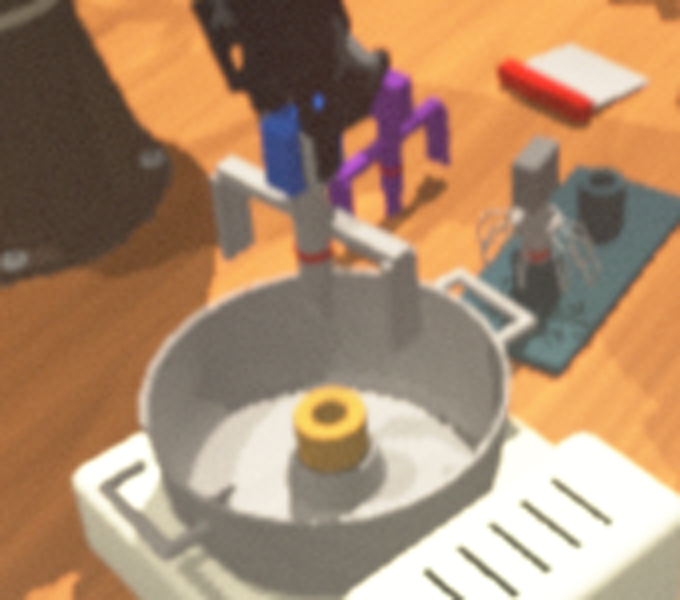

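```bash
cat > meas.py <<'E'
from h import *
def red(f,box,zc):   # band centre height -> axis xy
    im=f["pixels"].astype(float);x0,y0,x1,y1=box;c=im[y0:y1,x0:x1]
    w=np.clip(c[...,0]-(c[...,1]+c[...,2])/2-35,0,None); v,u=np.mgrid[y0:y1,x0:x1]
    uv=np.array([(w*u).sum(),(w*v).sum()])/w.sum(); cam=f["T"][:2,3]
    p=rayz(f,uv,zc)[0]; d=cam-p; return uv,p-d/np.linalg.norm(d)*9.5
def well(f,box):
    im=f["pixels"];x0,y0,x1,y1=box;hsv=cv2.cvtColor(im,cv2.COLOR_RGB2HSV)
    z=np.zeros(im.shape[:2],np.uint8);z[y0:y1,x0:x1]=((hsv[...,0]>10)&(hsv[...,0]<32)&(hsv[...,1]>110)&(hsv[...,2]>165))[y0:y1,x0:x1]
    v,u=np.where(z);P=rayz(f,np.c_[u,v],150)
    # circle fit to outline of the ring's top face, robust, R=24
    from scipy.optimize import least_squares
    c,_=cv2.findContours(z,cv2.RETR_CCOMP,cv2.CHAIN_APPROX_NONE)
    out=[]
    for k in sorted(c,key=len)[-2:]:
        if len(k)<6: continue
        q=rayz(f,k.reshape(-1,2),150)
        s=least_squares(lambda a:np.hypot(*(q-a[:2]).T)-a[2],[*q.mean(0),20],loss="soft_l1",f_scale=1.5);out.append(s.x.round(2))
    return out,P.mean(0)
E
python3 - <<'E'
from meas import *
zf=12+339.6-120.4
for n in("0","2"):
    f=dict(np.load(f"pics/scene{n}.npz")); print(well(f,(258,240,290,275)))
print("band",red(f,(258,205,280,225),zf+53))
f0=dict(np.load("pics/scene0.npz")); print("band0",red(f0,(332,188,348,200),12+53))
t=dict(np.load("pics/top2.npz"));t0=dict(np.load("pics/top0.npz"));print("top",well(t0,(405,165,440,200)))
# shaft edges
W=cloud(f)
for v in (208,220,224): print(v,f["pixels"][v,255:282].mean(-1).round().astype(int), f["depth"][v,262:276].round())
print(proj(f,[538,-208,150]))
for v in range(244,262,2): print(v,f["pixels"][v,260:288].mean(-1).round().astype(int))
E
```

```text
([array([ 536.79, -210.04,   11.67]), array([ 538.39, -210.01,   22.45])], array([ 538.9507492 , -210.41208678]))
([array([ 537.48, -209.77,   10.47]), array([ 538.53, -210.62,   22.63])], array([ 539.07205964, -211.21464513]))
band (array([264.09057354, 212.11555934]), array([ 525.40548852, -207.08263073]))
band0 (array([337.70748299, 190.59183673]), array([491.24749121, 234.29259629]))
top ([array([ 537.64, -206.65,   14.66]), array([ 538.32, -206.7 ,   21.03])], array([ 538.6109829 , -206.62670318]))
208 [156 156 154 152 150 156 157 157 143 123 115 112 111 110 107 109 107 109
 116 126 144 167 190 210 222 229 229] [1400.  911.  904.  905.  902.  904.  904.  903.  905.  894.  893.  888.
  889.  886.]
220 [194 186 177 168 159 143 130 121 120 118 115 113 110 110 111 109 108 105
 112 114 116 117 117 119 118 117 119] [1072. 1074. 1075.  930.  926.  924.  921.  925.  924.  925.  928.  936.
 1081. 1080.]
224 [108 111 113 114 115 110 110 114 115 113 115 113 114 110 107 106 106 108
 116 114 119 120 119 119 117 118 123] [1080. 1080. 1083. 1083.  948.  947.  942.  940.  933.  938.  939. 1088.
[... 413 characters left out ...]
226 224 219 204 193 188 181 170 154 136 132 135 144 160 173 186
 188 194 209 228 234 234 232 230 230 224]
252 [232 232 230 217 199 191 184 176 137 109 101  98 101  99 105 109 140 178
 189 191 194 206 227 234 233 232 233 234]
254 [234 233 226 200 190 188 186 174 138 110  99 102 104 102 112 131 161 183
 188 187 177 181 223 231 232 233 229 224]
256 [233 232 226 192 178 182 189 187 181 171 167 159 160 168 176 184 188 184
 181 160 128 148 214 228 229 224 215 212]
258 [233 233 228 190 144 138 156 172 180 183 184 185 183 183 179 169 155 135
 118 108  99 128 180 206 212 215 216 216]
260 [234 233 230 210 153 114 108 111 115 119 124 124 117 113 113 111 104 101
 102  98 100 109 145 186 207 221 228 230]
```

```bash
cat >> meas.py <<'E'
def band(f,box,zc):
    hsv=cv2.cvtColor(f["pixels"],cv2.COLOR_RGB2HSV).astype(int);x0,y0,x1,y1=box
    r=((hsv[...,0]<5)|(hsv[...,0]>172))&(hsv[...,1]>120)
    v,u=np.where(r[y0:y1,x0:x1]);uv=np.array([u.mean()+x0,v.mean()+y0]);p=rayz(f,uv,zc)[0];d=f["T"][:2,3]-p
    return len(u),uv,p-d/np.linalg.norm(d)*9.5
def shaft(f,rows,c0,c1,dmax):
    o=[]
    for v in rows:
        k=np.where((f["depth"][v,c0:c1]<dmax)&(f["depth"][v,c0:c1]>0))[0]; o.append((v,k.min()+c0,k.max()+c0,(k.min()+k.max())/2+c0))
    return o
E
python3 - <<'E'
from meas import *
zf=12+339.6-120.4
f=dict(np.load("pics/scene2.npz"));f0=dict(np.load("pics/scene0.npz"))
print(band(f,(260,208,276,222),zf+53),band(f0,(332,188,350,202),65))
print(shaft(f,range(215,229),260,280,1000))
for z in (zf,zf+20,zf+40,zf+53): print(z,proj(f,[536.1,-207.2,z]))
print(proj(f0,[508.5,218,65]))
E
```

```text
(9, array([268.11111111, 213.77777778]), array([ 537.60515892, -207.2889306 ])) (1, array([338., 194.]), array([501.96811936, 216.68360632]))
[(215, np.int64(264), np.int64(272), np.float64(268.0)), (216, np.int64(264), np.int64(272), np.float64(268.0)), (217, np.int64(264), np.int64(272), np.float64(268.0)), (218, np.int64(265), np.int64(273), np.float64(269.0)), (219, np.int64(265), np.int64(273), np.float64(269.0)), (220, np.int64(265), np.int64(273), np.float64(269.0)), (221, np.int64(265), np.int64(272), np.float64(268.5)), (222, np.int64(266), np.int64(272), np.float64(269.0)), (223, np.int64(266), np.int64(272), np.float64(269.0)), (224, np.int64(266), np.int64(272), np.float64(269.0)), (225, np.int64(266), np.int64(272), np.float64(269.0)), (226, np.int64(266), np.int64(272), np.float64(269.0)), (227, np.int64(267), np.int64(272), np.float64(269.5)), (228, np.int64(268), np.int64(272), np.float64(270.0))]
231.20000000000002 [269.27624762 228.04424351]
251.20000000000002 [268.56349724 221.78681534]
271.20000000000005 [267.83410643 215.36951684]
284.20000000000005 [267.35083673 211.10991907]
[339.85798294 192.76928668]
```

Paddle held upright, red band at (268,214), gold well ring at (273,252). I'm shifting about 3 mm and descending to just above the rim.

Request:
move_arm:
  motion:
    - {"dx": -3,"dy": 1,"dz": 20,"twist": 0,"fingers": 1}
    - {"dx": -3,"dy": 1,"dz": 45,"twist": 0,"fingers": 1}
    - {"dx": -3,"dy": 1,"dz": 60,"twist": 0,"fingers": 1}
    - {"dx": -3,"dy": 1,"dz": 68,"twist": 0,"fingers": 1}
    - {"dx": -3,"dy": 1,"dz": 70,"twist": 0,"fingers": 1}
    - {"dx": -3,"dy": 1,"dz": 70,"twist": 0,"fingers": 1}
    - {"dx": -3,"dy": 1,"dz": 70,"twist": 0,"fingers": 1}

```text
t: 6.65
ee_pos: [537.3, -211.4, 270.8]
orientation: [0.751, 0.66, 0.0, 0.001]
force: [0.2, -0.0, -5.5]
opening: 0.276
gripper_force: 60.0
```

```bash
python3 - <<'E'
from rig import cams,sensors
from meas import *
f=cams.grab_frame("scene");np.savez(f"pics/scene3.npz",**f)
s=sensors.read_state();p=s["ee_pos"];zf=12+p[2]-120.4;print(p,zf,s["force"])
print(shaft(f,range(228,252),256,290,988))
for z in (zf,zf+20,zf+40,zf+53): print(z,proj(f,[p[0],p[1],z]))
c=f["pixels"][200:280,220:330];cv2.imwrite("pics/s3.png",cv2.resize(c,None,fx=6,fy=6,interpolation=cv2.INTER_CUBIC)[:,:,::-1])
print(band(f,(258,220,285,244),zf+53))
E
python3 go.py 536.6 -210.4 260 -7.4
```

```text
[ 537.33055801 -211.40507099  270.85452885] 162.4545288522058 [-0.20231001  0.56832403 -6.46255533]
[(228, np.int64(265), np.int64(281), np.float64(273.0)), (229, np.int64(265), np.int64(283), np.float64(274.0)), (230, np.int64(266), np.int64(285), np.float64(275.5)), (231, np.int64(266), np.int64(287), np.float64(276.5)), (232, np.int64(266), np.int64(288), np.float64(277.0)), (233, np.int64(266), np.int64(289), np.float64(277.5)), (234, np.int64(266), np.int64(289), np.float64(277.5)), (235, np.int64(266), np.int64(289), np.float64(277.5)), (236, np.int64(266), np.int64(289), np.float64(277.5)), (237, np.int64(266), np.int64(289), np.float64(277.5)), (238, np.int64(267), np.int64(289), np.float64(278.0)), (239, np.int64(267), np.int64(289), np.float64(278.0)), (240, np.int64(267), np.int64(289), np.float64(278.0)), (241, np.int64(267), np.int64(289), np.float64(278.0)), (242, np.int64(267), np.int64(289), np.float64(278.0)), (243, np.int64(267), np.int64(289), np.float64(278.0)), (244, np.int64(268), np.int64(289), np.float64(278.5)), (245, np.int64(268), np.int64(289), np.float64(278.5)), (246, np.int64(268), np.int64(289), np.float64(278.5)), (247, np.int64(268), np.int64(289), np.float64(278.5)), (248, np.int64(269), np.int64(289), np.float64(279.0)), (249, np.int64(269), np.int64(289), np.float64(279.0)), (250, np.int64(271), np.int64(289), np.float64(280.0)), (251, np.int64(273), np.int64(289), np.float64(281.0))]
162.4545288522058 [271.01779887 249.56238024]
182.4545288522058 [270.34890051 243.80951571]
202.4545288522058 [269.66472286 237.91356783]
215.4545288522058 [269.21159192 234.00216156]
(9, array([269.88888889, 236.66666667]), array([ 538.44831665, -211.31060281]))
t 6.7 d [ 0.9 -0.9 10.9] twist 0.00037778514378052926 cur hy -7.38 q [-0.427  0.339  1.721  0.     1.08  -0.299] pos [ 537.3 -211.4  270.9] F [-0.2   0.57 -6.46]
```

View pics/s3.png

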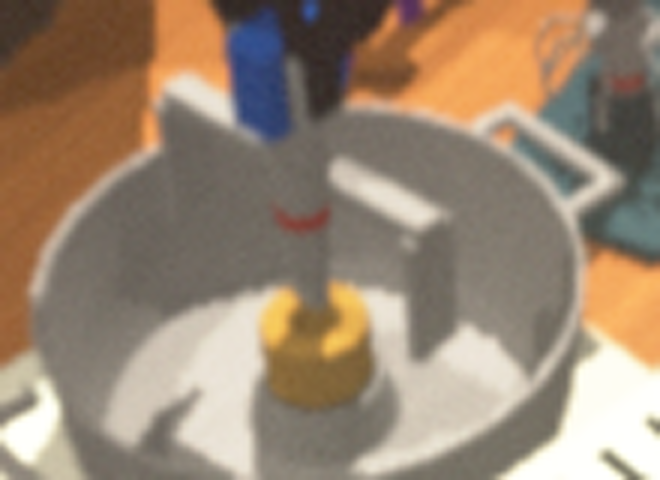

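Request:
move_arm:
  motion:
    - {"dx": 1,"dy": -0.5,"dz": 4,"twist": 0,"fingers": 1}
    - {"dx": 1,"dy": -0.5,"dz": 7,"twist": 0,"fingers": 1}
    - {"dx": 1,"dy": -0.5,"dz": 9,"twist": 0,"fingers": 1}
    - {"dx": 1,"dy": -0.5,"dz": 10,"twist": 0,"fingers": 1}
    - {"dx": 1,"dy": -0.5,"dz": 11,"twist": 0,"fingers": 1}
    - {"dx": 1,"dy": -0.5,"dz": 12,"twist": 0,"fingers": 1}
    - {"dx": 1,"dy": -0.5,"dz": 13,"twist": 0,"fingers": 1}
    - {"dx": 1,"dy": -0.5,"dz": 14,"twist": 0,"fingers": 1}
    - {"dx": 1,"dy": -0.5,"dz": 15,"twist": 0,"fingers": 1}

```text
t: 7.6
ee_pos: [536.5, -210.3, 254.9]
orientation: [0.751, 0.66, 0.0, 0.0]
force: [0.2, -1.2, -4.9]
opening: 0.274
gripper_force: 60.1
```

```bash
python3 go.py 537 -210.4 260 -7.4
```

```text
t 7.6 d [-0.1  0.5 -5.1] twist 0.0001567239044391195 cur hy -7.39 q [-0.426  0.353  1.742  0.     1.046 -0.297] pos [ 536.5 -210.3  254.9] F [ 0.18 -1.22 -4.87]
```

Request:
move_arm:
  motion:
    - {"dx": 0,"dy": 0,"dz": 1,"twist": 0,"fingers": 1}
    - {"dx": 0,"dy": 0,"dz": 2,"twist": 0,"fingers": 1}
    - {"dx": 0,"dy": 0,"dz": 3,"twist": 0,"fingers": 1}
    - {"dx": 0,"dy": 0,"dz": 4,"twist": 0,"fingers": 1}
    - {"dx": 0,"dy": 0,"dz": 5,"twist": 0,"fingers": 1}
    - {"dx": 0,"dy": 0,"dz": 6,"twist": 0,"fingers": 1}
    - {"dx": 0,"dy": 0,"dz": 7,"twist": 0,"fingers": 1}
    - {"dx": 0,"dy": 0,"dz": 8,"twist": 0,"fingers": 1}

```text
t: 8.4
ee_pos: [536.5, -210.3, 246.9]
orientation: [0.751, 0.66, -0.0, -0.0]
force: [-0.6, -0.1, -5.4]
opening: 0.277
gripper_force: 60.1
```

Request:
move_arm:
  motion:
    - {"dx": 0,"dy": 0,"dz": 1,"twist": 0,"fingers": 1}
    - {"dx": 0,"dy": 0,"dz": 2,"twist": 0,"fingers": 1}
    - {"dx": 0,"dy": 0,"dz": 3,"twist": 0,"fingers": 1}
    - {"dx": 0,"dy": 0,"dz": 4,"twist": 0,"fingers": 1}
    - {"dx": 0,"dy": 0,"dz": 5,"twist": 0,"fingers": 1}
    - {"dx": 0,"dy": 0,"dz": 6,"twist": 0,"fingers": 1}

```text
t: 9.0
ee_pos: [536.5, -210.3, 240.9]
orientation: [0.751, 0.66, 0.0, 0.0]
force: [-1.0, 0.1, -5.2]
opening: 0.275
gripper_force: 60.1
```

Request:
move_arm:
  motion:
    - {"dx": 0,"dy": 0,"dz": 1,"twist": 0,"fingers": 1}
    - {"dx": 0,"dy": 0,"dz": 2,"twist": 0,"fingers": 1}
    - {"dx": 0,"dy": 0,"dz": 3,"twist": 0,"fingers": 1}
    - {"dx": 0,"dy": 0,"dz": 4,"twist": 0,"fingers": 1}
    - {"dx": 0,"dy": 0,"dz": 5,"twist": 0,"fingers": 1}
    - {"dx": 0,"dy": 0,"dz": 6,"twist": 0,"fingers": 1}

```text
t: 9.6
ee_pos: [536.5, -210.3, 234.9]
orientation: [0.751, 0.66, 0.0, 0.0]
force: [0.4, -0.1, -5.3]
opening: 0.272
gripper_force: 60.1
```

Request:
move_arm:
  motion:
    - {"dx": 0,"dy": 0,"dz": 1,"twist": 0,"fingers": 1}
    - {"dx": 0,"dy": 0,"dz": 2,"twist": 0,"fingers": 1}
    - {"dx": 0,"dy": 0,"dz": 3,"twist": 0,"fingers": 1}
    - {"dx": 0,"dy": 0,"dz": 4,"twist": 0,"fingers": 1}
    - {"dx": 0,"dy": 0,"dz": 5,"twist": 0,"fingers": 1}

```text
t: 10.1
ee_pos: [536.5, -210.3, 229.9]
orientation: [0.751, 0.66, -0.0, -0.0]
force: [0.2, 0.6, -5.5]
opening: 0.269
gripper_force: 60.1
```

Request:
move_arm:
  motion:
    - {"dx": 0,"dy": 0,"dz": 1,"twist": 0,"fingers": 1}
    - {"dx": 0,"dy": 0,"dz": 2,"twist": 0,"fingers": 1}
    - {"dx": 0,"dy": 0,"dz": 2.5,"twist": 0,"fingers": 1}

```text
t: 10.4
ee_pos: [536.5, -210.3, 227.3]
orientation: [0.751, 0.66, -0.0, -0.0]
force: [0.7, -0.4, -6.1]
opening: 0.273
gripper_force: 60.1
```

Request:
move_arm:
  motion:
    - {"dx": 0,"dy": 0,"dz": 0.5,"twist": 0,"fingers": 1}
    - {"dx": 0,"dy": 0,"dz": 1,"twist": 0,"fingers": 1}

```text
t: 10.6
ee_pos: [536.5, -210.3, 226.5]
orientation: [0.751, 0.66, 0.0, 0.0]
force: [-0.6, 0.7, -4.3]
opening: 0.275
gripper_force: 60.1
```

Request:
move_arm:
  motion:
    - {"dx": 0,"dy": 0,"dz": 0.3,"twist": 0,"fingers": 1}
    - {"dx": 0,"dy": 0,"dz": 0.5,"twist": 0,"fingers": 1}
    - {"dx": 0,"dy": 0,"dz": 0.5,"twist": 0,"fingers": 1}

```text
t: 10.9
ee_pos: [536.6, -210.3, 226.1]
orientation: [0.751, 0.66, 0.0, 0.0]
force: [0.3, -0.3, -2.6]
opening: 0.274
gripper_force: 60.5
```

```bash
python3 go.py 537 -210.4 260 -7.4
```

```text
t 10.9 d [ -0.    0.5 -33.9] twist 0.00015330849472815938 cur hy -7.39 q [-0.426  0.383  1.775  0.     0.984 -0.297] pos [ 536.6 -210.3  226.1] F [ 0.28 -0.25 -2.56]
```

Request:
move_arm:
  motion:
    - {"dx": 0,"dy": 0,"dz": 0.3,"twist": 0,"fingers": 1}
    - {"dx": 0,"dy": 0,"dz": 0.6,"twist": 0.05,"fingers": 1}
    - {"dx": 0,"dy": 0,"dz": 0.6,"twist": 0.1,"fingers": 1}
    - {"dx": 0,"dy": 0,"dz": 0.6,"twist": 0.15,"fingers": 1}
    - {"dx": 0,"dy": 0,"dz": 0.6,"twist": 0.2,"fingers": 1}
    - {"dx": 0,"dy": 0,"dz": 0.6,"twist": 0.25,"fingers": 1}
    - {"dx": 0,"dy": 0,"dz": 0.6,"twist": 0.3,"fingers": 1}
    - {"dx": 0,"dy": 0,"dz": 0.6,"twist": 0.35,"fingers": 1}

```text
t: 11.7
ee_pos: [536.6, -210.1, 226.0]
orientation: [0.855, 0.518, 0.0, 0.0]
force: [-2.1, 2.8, 6.7]
opening: 0.268
gripper_force: 61.7
```

```bash
python3 go.py 537 -210.4 260 -7.4;python3 -c "
from rig import sensors;s=sensors.read_state();print(s['ft_torque'])"
```

```text
t 11.7 d [ -0.1   0.5 -34. ] twist -0.3518882325891207 cur hy -27.56 q [-0.426  0.383  1.775  0.     0.983  0.055] pos [ 536.6 -210.1  226. ] F [-2.11  2.85  6.75]
[0.66839765 0.62698007 0.07441521]
```

Request:
move_arm:
  motion:
    - {"dx": 0,"dy": 0,"dz": -0.2,"twist": 0.05,"fingers": 1}
    - {"dx": 0,"dy": 0,"dz": -0.2,"twist": 0.1,"fingers": 1}
    - {"dx": 0,"dy": 0,"dz": -0.2,"twist": 0.15,"fingers": 1}
    - {"dx": 0,"dy": 0,"dz": -0.2,"twist": 0.2,"fingers": 1}
    - {"dx": 0,"dy": 0,"dz": -0.2,"twist": 0.25,"fingers": 1}
    - {"dx": 0,"dy": 0,"dz": -0.2,"twist": 0.3,"fingers": 1}
    - {"dx": 0,"dy": 0,"dz": -0.2,"twist": 0.35,"fingers": 1}
    - {"dx": 0,"dy": 0,"dz": -0.2,"twist": 0.4,"fingers": 1}
    - {"dx": 0,"dy": 0,"dz": -0.2,"twist": 0.45,"fingers": 1}
    - {"dx": 0,"dy": 0,"dz": -0.2,"twist": 0.5,"fingers": 1}

```text
t: 12.7
ee_pos: [536.4, -209.9, 226.3]
orientation: [0.957, 0.291, 0.0, -0.0]
force: [-4.0, 4.5, 10.0]
opening: 0.272
gripper_force: 62.1
```

```bash
python3 go.py 537 -210.4 260 -7.4;python3 -c "
from rig import sensors;s=sensors.read_state();print(s['ft_torque'])"
```

```text
t 12.7 d [  0.3   0.7 -33.7] twist -0.8519109566366313 cur hy -56.21 q [-0.426  0.382  1.775  0.     0.984  0.555] pos [ 536.4 -209.9  226.3] F [-4.02  4.54  9.99]
[1.03401856 0.94781836 0.16402972]
```

Request:
move_arm:
  motion:
    - {"dx": 0,"dy": -0.4,"dz": -0.4,"twist": 0,"fingers": 1}
    - {"dx": 0,"dy": -0.9,"dz": -0.4,"twist": 0,"fingers": 1}
    - {"dx": 0,"dy": -0.9,"dz": -0.4,"twist": 0,"fingers": 1}

```text
t: 13.0
ee_pos: [536.2, -209.7, 226.4]
orientation: [0.956, 0.292, 0.0, 0.0]
force: [-1.3, 0.2, 6.3]
opening: 0.274
gripper_force: 61.7
```

```bash
python3 go.py 537 -210.4 260 -7.4;python3 -c "
from rig import sensors;s=sensors.read_state();print(s['ft_torque'])"
```

```text
t 13.0 d [  0.3   1.1 -33.6] twist -0.8493723831615951 cur hy -56.07 q [-0.425  0.381  1.776 -0.     0.983  0.553] pos [ 536.2 -209.7  226.4] F [-1.34  0.24  6.28]
[ 0.15926537  0.48715531 -0.02912475]
```

Request:
move_arm:
  motion:
    - {"dx": 0,"dy": 0,"dz": -0.2,"twist": 0.05,"fingers": 1}
    - {"dx": 0,"dy": 0,"dz": -0.2,"twist": 0.1,"fingers": 1}
    - {"dx": 0,"dy": 0,"dz": -0.2,"twist": 0.15,"fingers": 1}
    - {"dx": 0,"dy": 0,"dz": -0.2,"twist": 0.2,"fingers": 1}
    - {"dx": 0,"dy": 0,"dz": -0.2,"twist": 0.25,"fingers": 1}
    - {"dx": 0,"dy": 0,"dz": -0.2,"twist": 0.3,"fingers": 1}
    - {"dx": 0,"dy": 0,"dz": -0.2,"twist": 0.35,"fingers": 1}
    - {"dx": 0,"dy": 0,"dz": -0.2,"twist": 0.4,"fingers": 1}

```text
t: 13.8
ee_pos: [536.1, -209.4, 226.5]
orientation: [0.995, 0.095, 0.0, -0.0]
force: [-3.2, 1.9, 6.0]
opening: 0.271
gripper_force: 61.7
```

```bash
python3 go.py 537 -210.4 260 -7.4;python3 -c "
from rig import sensors;s=sensors.read_state();print(s['ft_torque'])"
```

```text
t 13.8 d [  0.8   1.1 -33.5] twist -1.2514507744393424 cur hy -79.1 q [-0.425  0.381  1.776  0.     0.984  0.955] pos [ 536.1 -209.4  226.5] F [-3.22  1.92  5.97]
[0.5328118  0.54567112 0.09808471]
```

Request:
move_arm:
  motion:
    - {"dx": -0.4,"dy": -0.4,"dz": -0.1,"twist": 0.05,"fingers": 1}
    - {"dx": -0.4,"dy": -0.4,"dz": -0.1,"twist": 0.1,"fingers": 1}
    - {"dx": -0.4,"dy": -0.4,"dz": -0.1,"twist": 0.15,"fingers": 1}
    - {"dx": -0.4,"dy": -0.4,"dz": -0.1,"twist": 0.2,"fingers": 1}
    - {"dx": -0.4,"dy": -0.4,"dz": -0.1,"twist": 0.25,"fingers": 1}
    - {"dx": -0.4,"dy": -0.4,"dz": -0.1,"twist": 0.3,"fingers": 1}
    - {"dx": -0.4,"dy": -0.4,"dz": -0.1,"twist": 0.35,"fingers": 1}
    - {"dx": -0.4,"dy": -0.4,"dz": -0.1,"twist": 0.4,"fingers": 1}

```text
t: 14.6
ee_pos: [535.7, -209.2, 226.5]
orientation: [0.994, -0.105, 0.0, -0.0]
force: [-1.4, 0.7, 3.6]
opening: 0.276
gripper_force: 61.3
```

```bash
python3 go.py 537 -210.4 260 -7.4;python3 -c "
from rig import sensors;s=sensors.read_state();print(s['ft_torque'])"
```

```text
t 14.6 d [  1.5   0.9 -33.5] twist -1.6515241077703642 cur hy -102.03 q [-0.425  0.381  1.777  0.     0.983  1.355] pos [ 535.7 -209.2  226.5] F [-1.38  0.74  3.6 ]
[0.44324868 0.24273959 0.02705393]
```

Request:
move_arm:
  motion:
    - {"dx": -0.2,"dy": -0.1,"dz": 0,"twist": 0.05,"fingers": 1}
    - {"dx": -0.2,"dy": -0.1,"dz": 0,"twist": 0.1,"fingers": 1}
    - {"dx": -0.2,"dy": -0.1,"dz": 0,"twist": 0.15,"fingers": 1}
    - {"dx": -0.2,"dy": -0.1,"dz": 0,"twist": 0.2,"fingers": 1}
    - {"dx": -0.2,"dy": -0.1,"dz": 0,"twist": 0.25,"fingers": 1}
    - {"dx": -0.2,"dy": -0.1,"dz": 0,"twist": 0.3,"fingers": 1}
    - {"dx": -0.2,"dy": -0.1,"dz": 0,"twist": 0.35,"fingers": 1}
    - {"dx": -0.2,"dy": -0.1,"dz": 0,"twist": 0.4,"fingers": 1}

```text
t: 15.4
ee_pos: [535.6, -209.0, 226.3]
orientation: [0.954, -0.3, 0.0, -0.0]
force: [-0.4, 1.4, 1.1]
opening: 0.272
gripper_force: 61.1
```

```bash
python3 go.py 537 -210.4 260 -7.4;python3 -c "
from rig import sensors;s=sensors.read_state();print(s['ft_torque'])"
```

```text
t 15.4 d [  1.9   0.3 -33.7] twist -2.051537698889324 cur hy -124.94 q [-0.425  0.381  1.778  0.     0.983  1.756] pos [ 535.6 -209.   226.3] F [-0.39  1.41  1.1 ]
[ 0.34379657 -0.07035691  0.08166522]
```

Request:
move_arm:
  motion:
    - {"dx": 0,"dy": -0.2,"dz": 0.1,"twist": 0.05,"fingers": 1}
    - {"dx": 0,"dy": -0.2,"dz": 0.1,"twist": 0.1,"fingers": 1}
    - {"dx": 0,"dy": -0.2,"dz": 0.1,"twist": 0.15,"fingers": 1}
    - {"dx": 0,"dy": -0.2,"dz": 0.1,"twist": 0.2,"fingers": 1}
    - {"dx": 0,"dy": -0.2,"dz": 0.1,"twist": 0.25,"fingers": 1}
    - {"dx": 0,"dy": -0.2,"dz": 0.1,"twist": 0.3,"fingers": 1}
    - {"dx": 0,"dy": -0.2,"dz": 0.1,"twist": 0.35,"fingers": 1}
    - {"dx": 0,"dy": -0.2,"dz": 0.1,"twist": 0.4,"fingers": 1}

```text
t: 16.2
ee_pos: [535.7, -208.8, 226.0]
orientation: [0.875, -0.484, 0.0, -0.0]
force: [1.8, 0.9, -4.8]
opening: 0.273
gripper_force: 60.5
```

```bash
python3 go.py 537 -210.4 260 -7.4;python3 -c "
from rig import sensors;s=sensors.read_state();print(s['ft_torque'])"
```

```text
t 16.2 d [  2.1  -0.3 -34. ] twist -2.4515107247669543 cur hy -147.86 q [-0.425  0.381  1.778  0.     0.982  2.156] pos [ 535.7 -208.8  226. ] F [ 1.77  0.86 -4.76]
[ 0.25479492 -0.34942133  0.01391836]
```

Axial contact vanished, so I'll check whether the foot can now sink.

Request:
move_arm:
  motion:
    - {"dx": 0,"dy": 0,"dz": 0.4,"twist": 0,"fingers": 1}
    - {"dx": 0,"dy": 0,"dz": 0.7,"twist": 0,"fingers": 1}
    - {"dx": 0,"dy": 0,"dz": 0.7,"twist": 0,"fingers": 1}

```text
t: 16.5
ee_pos: [535.6, -208.9, 225.5]
orientation: [0.876, -0.482, 0.0, -0.0]
force: [1.3, 1.4, 0.3]
opening: 0.271
gripper_force: 60.9
```

```bash
python3 go.py 537 -210.4 260 -7.4;python3 -c "
from rig import sensors;s=sensors.read_state();print(s['ft_torque'])"
```

```text
t 16.5 d [  2.   -0.4 -34.5] twist -2.4484998494639605 cur hy -147.69 q [-0.425  0.382  1.779  0.     0.981  2.153] pos [ 535.6 -208.9  225.5] F [1.27 1.36 0.28]
[ 0.3380447 -0.2786096 -0.006653 ]
```

Request:
move_arm:
  motion:
    - {"dx": 0,"dy": -0.1,"dz": 0.2,"twist": 0.05,"fingers": 1}
    - {"dx": 0,"dy": -0.1,"dz": 0.2,"twist": 0.1,"fingers": 1}
    - {"dx": 0,"dy": -0.1,"dz": 0.2,"twist": 0.15,"fingers": 1}
    - {"dx": 0,"dy": -0.1,"dz": 0.2,"twist": 0.2,"fingers": 1}
    - {"dx": 0,"dy": -0.1,"dz": 0.2,"twist": 0.25,"fingers": 1}

```text
t: 17.0
ee_pos: [535.1, -208.8, 224.8]
orientation: [0.808, -0.589, -0.0, 0.0]
force: [-0.4, 0.1, -5.8]
opening: 0.272
gripper_force: 60.1
```

```bash
python3 go.py 537 -210.4 260 -7.4;python3 -c "
from rig import sensors;s=sensors.read_state();print(s['ft_torque'])"
```

```text
t 17.0 d [  2.1  -1.3 -35.2] twist -2.7008096968125765 cur hy -162.14 q [-0.425  0.382  1.78  -0.     0.981  2.405] pos [ 535.1 -208.8  224.8] F [-0.41  0.1  -5.76]
[-0.0214309   0.04558884 -0.00451924]
```

Request:
move_arm:
  motion:
    - {"dx": 0,"dy": 0,"dz": 0.6,"twist": 0,"fingers": 1}
    - {"dx": 0,"dy": 0,"dz": 1.1,"twist": 0,"fingers": 1}

```text
t: 17.2
ee_pos: [535.3, -208.8, 223.8]
orientation: [0.809, -0.588, -0.0, 0.0]
force: [0.3, 0.8, -6.0]
opening: 0.267
gripper_force: 60.2
```

```bash
python3 go.py 537 -210.4 260 -7.4;python3 -c "
from rig import sensors;s=sensors.read_state();print(s['ft_torque'])"
```

```text
t 17.2 d [  2.   -1.2 -36.2] twist -2.697838660613287 cur hy -161.97 q [-0.425  0.383  1.781 -0.     0.978  2.402] pos [ 535.3 -208.8  223.8] F [ 0.26  0.81 -5.98]
[ 0.07812508 -0.00835467 -0.00744107]
```

In the slot. I'll continue down in small steps; home should be at about z = 208.

Request:
move_arm:
  motion:
    - {"dx": 0,"dy": 0,"dz": 0.7,"twist": 0,"fingers": 1}
    - {"dx": 0,"dy": 0,"dz": 1.4,"twist": 0,"fingers": 1}
    - {"dx": 0,"dy": 0,"dz": 2.1,"twist": 0,"fingers": 1}
    - {"dx": 0,"dy": 0,"dz": 2.8,"twist": 0,"fingers": 1}

```text
t: 17.6
ee_pos: [535.5, -208.8, 221.3]
orientation: [0.809, -0.588, -0.0, -0.0]
force: [-0.1, 1.1, -5.6]
opening: 0.274
gripper_force: 60.2
```

Request:
move_arm:
  motion:
    - {"dx": 0,"dy": 0,"dz": 0.8,"twist": 0,"fingers": 1}
    - {"dx": 0,"dy": 0,"dz": 1.6,"twist": 0,"fingers": 1}
    - {"dx": 0,"dy": 0,"dz": 2.4,"twist": 0,"fingers": 1}

```text
t: 17.9
ee_pos: [535.5, -208.8, 218.9]
orientation: [0.809, -0.588, -0.0, -0.0]
force: [0.4, 0.6, -5.1]
opening: 0.272
gripper_force: 60.2
```

Request:
move_arm:
  motion:
    - {"dx": 0,"dy": 0,"dz": 1,"twist": 0,"fingers": 1}
    - {"dx": 0,"dy": 0,"dz": 2,"twist": 0,"fingers": 1}
    - {"dx": 0,"dy": 0,"dz": 3,"twist": 0,"fingers": 1}
    - {"dx": 0,"dy": 0,"dz": 4,"twist": 0,"fingers": 1}

```text
t: 18.3
ee_pos: [535.5, -208.8, 214.9]
orientation: [0.809, -0.588, -0.0, 0.0]
force: [-0.4, 1.8, -4.7]
opening: 0.27
gripper_force: 60.2
```

Request:
move_arm:
  motion:
    - {"dx": 0,"dy": 0,"dz": 1,"twist": 0,"fingers": 1}
    - {"dx": 0,"dy": 0,"dz": 2,"twist": 0,"fingers": 1}
    - {"dx": 0,"dy": 0,"dz": 3,"twist": 0,"fingers": 1}

```text
t: 18.6
ee_pos: [535.5, -208.8, 211.9]
orientation: [0.809, -0.588, -0.0, -0.0]
force: [-0.6, 1.1, -4.5]
opening: 0.28
gripper_force: 60.2
```

Request:
move_arm:
  motion:
    - {"dx": 0,"dy": 0,"dz": 0.7,"twist": 0,"fingers": 1}
    - {"dx": 0,"dy": 0,"dz": 1.4,"twist": 0,"fingers": 1}
    - {"dx": 0,"dy": 0,"dz": 2,"twist": 0,"fingers": 1}

```text
t: 18.9
ee_pos: [535.5, -208.8, 209.9]
orientation: [0.809, -0.588, 0.0, -0.0]
force: [-0.6, 2.4, -5.6]
opening: 0.273
gripper_force: 60.2
```

Request:
move_arm:
  motion:
    - {"dx": 0,"dy": 0,"dz": 0.5,"twist": 0,"fingers": 1}
    - {"dx": 0,"dy": 0,"dz": 1,"twist": 0,"fingers": 1}
    - {"dx": 0,"dy": 0,"dz": 1.4,"twist": 0,"fingers": 1}

```text
t: 19.2
ee_pos: [535.6, -208.9, 208.7]
orientation: [0.809, -0.588, 0.0, -0.0]
force: [-1.8, 2.6, 2.6]
opening: 0.276
gripper_force: 61.2
```

Request:
move_arm:
  motion:
    - {"dx": 0,"dy": 0,"dz": 0.3,"twist": 0,"fingers": 1}
    - {"dx": 0,"dy": 0,"dz": 0.6,"twist": 0,"fingers": 1}

```text
t: 19.4
ee_pos: [535.7, -208.9, 208.6]
orientation: [0.809, -0.588, 0.0, -0.0]
force: [-3.9, 3.2, 10.9]
opening: 0.271
gripper_force: 62.3
```

Request:
move_arm:
  motion:
    - {"dx": -0.4,"dy": 0.2,"dz": -0.7,"twist": 0,"fingers": 1}
    - {"dx": -0.4,"dy": 0.2,"dz": -0.7,"twist": 0,"fingers": 1}
    - {"dx": -0.4,"dy": 0.2,"dz": -0.7,"twist": 0,"fingers": 0.2}
    - {"dx": -0.4,"dy": 0.2,"dz": -0.7,"twist": 0,"fingers": -0.2}
    - {"dx": -0.4,"dy": 0.2,"dz": -0.7,"twist": 0,"fingers": -0.5}
    - {"dx": -0.4,"dy": 0.2,"dz": -0.7,"twist": 0,"fingers": -0.5}
    - {"dx": -0.4,"dy": 0.2,"dz": -0.7,"twist": 0,"fingers": -0.5}

```text
t: 20.1
ee_pos: [535.3, -208.6, 208.7]
orientation: [0.809, -0.588, 0.0, 0.0]
force: [-0.2, -0.5, -0.6]
opening: 0.75
gripper_force: 0.0
```

```bash
python3 - <<'E'
from rig import cams
from meas import *
f=cams.grab_frame("scene");np.savez(f"pics/scene4.npz",**f)
c=f["pixels"][180:290,210:340];cv2.imwrite("pics/s4.png",cv2.resize(c,None,fx=5,fy=5,interpolation=cv2.INTER_CUBIC)[:,:,::-1])
E
python3 go.py 537 -210.4 260 -7.4
```

```text
t 20.15 d [  2.3  -1.1 -51.3] twist -2.6998327100856203 cur hy -162.09 q [-0.424  0.4    1.797 -0.     0.945  2.405] pos [ 535.2 -208.6  208.7] F [-0.1   0.28 -0.7 ]
```

View pics/s4.png

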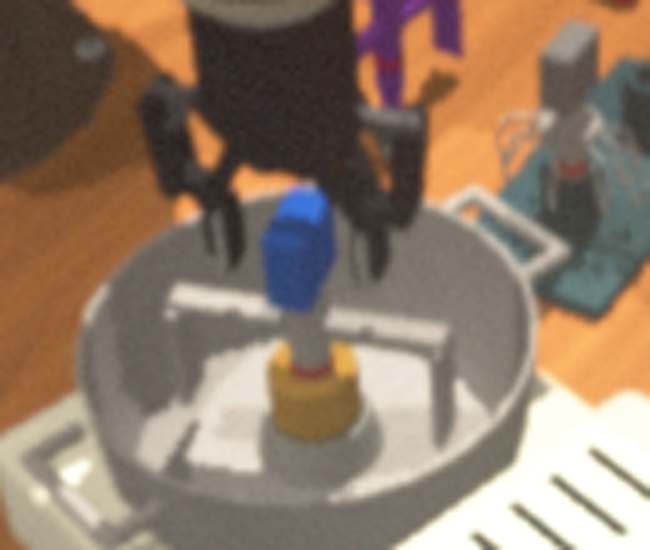

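Released: the red band sits right at the gold rim (crop 310,372), the paddle is upright, and the fingers are clear of the grip. I'll retract straight up.

Request:
move_arm:
  motion:
    - {"dx": 0,"dy": 0,"dz": -15,"twist": 0,"fingers": -0.5}
    - {"dx": 0,"dy": 0,"dz": -40,"twist": 0,"fingers": -0.5}
    - {"dx": 0,"dy": 0,"dz": -80,"twist": 0,"fingers": -0.5}
    - {"dx": 0,"dy": 0,"dz": -120,"twist": 0,"fingers": -0.5}
    - {"dx": 0,"dy": 0,"dz": -150,"twist": 0,"fingers": -0.5}
    - {"dx": 0,"dy": 0,"dz": -150,"twist": 0,"fingers": -0.5}
    - {"dx": 0,"dy": 0,"dz": -150,"twist": 0,"fingers": -0.5}
    - {"dx": 0,"dy": 0,"dz": -150,"twist": 0,"fingers": -0.5}

```text
t: 20.95
ee_pos: [534.7, -208.3, 357.5]
orientation: [0.809, -0.588, -0.001, 0.0]
force: [0.2, 0.6, 0.1]
opening: 0.752
gripper_force: 0.0
```

Run:
```python
from rig import cams
from meas import *
f=cams.grab_frame("scene")
c=f["pixels"][180:290,210:340];cv2.imwrite("pics/s5.png",cv2.resize(c,None,fx=5,fy=5,interpolation=cv2.INTER_CUBIC)[:,:,::-1])
W=cloud(f);hsv=cv2.cvtColor(f["pixels"],cv2.COLOR_RGB2HSV)
b=(hsv[...,0]>100)&(hsv[...,0]<128)&(hsv[...,1]>140);b[:, :250]=0;b[:,290:]=0;b[:200]=0;b[250:]=0
print(np.percentile(W[b],[5,50,95],axis=0),proj(f,[538,-210,250]))
```

```text
[[ 529.07135144 -231.01954346  245.45995429]
 [ 540.47958314 -215.47240608  249.16535712]
 [ 550.76610269 -195.39373701  250.95995235]] [268.54336939 223.06038159]
```

View pics/s5.png

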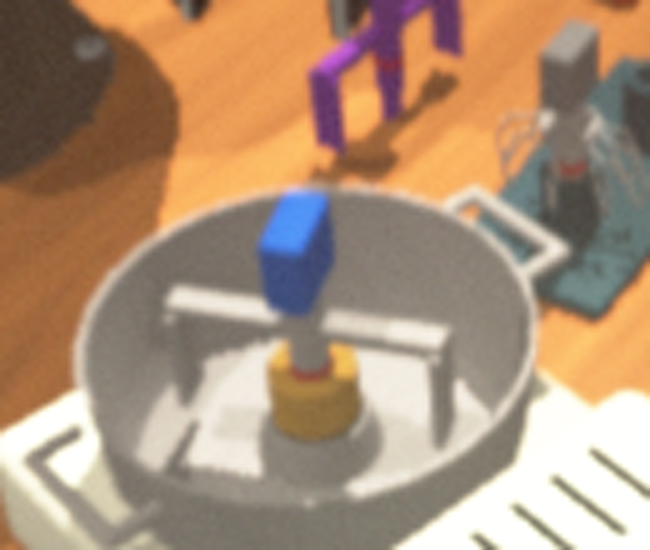

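The paddle stands upright with its band at the rim (310,370) and the grip top at about z = 250 mm, so it is home. The gripper is clear.

```bash
python3 -c "
from rig import manip;print(manip.close_job())"
```

```text
the job is handed in; nothing more can be done
None
```

The paddle is fitted in the kettle's drive well and released upright, with its red band at the rim; I leaned on it with at most about 16 N in the readings. I handed the job in at about 21 s, and the hand-in returned no verdict.

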